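Nest the kidney-shaped stone dishes and put the lid on

TASK

The blue dish lies crooked on top of the dark base dish: turn it where it lies, without lifting it off, until its outline matches and it drops fully home into the base dish. Then nest the yellow dish on the blue one and close the stack with the white lid, each turned to match so that it sits fully down and flat. Keep the dishes and the lid upright and leave the other things on the bench where they are.

Things in the scene. Friction and masses are not known exactly. Their poses are not given: they have to be found in the camera images.
- base_dish: Dark steel open kidney-shaped dish, fixed to the bench. 146 mm long (x), 69 mm over all (y), 36 mm tall; walls 3.5 mm, inner floor at 11 mm; a flange 6 mm thick sticks out 6 mm at the bottom. Origin: middle of the outline's bounding box, underside; z up. Bulging side faces +y, notched side -y: a band 56 mm wide about an arc of radius 85 mm, at x = 0 from y = -21.5 to +34.5 mm.
- base_ends (a point): Point on base_dish midway between the centres of its two round ends (they lie at own x = +-45 mm from it, end radius 28 mm outside), 36 mm up, level with the rim; same axes as base_dish.
- blue_dish: Loose blue dish, same outline, origin and axes, 36 mm tall, 0.16-0.3 kg. Lowest 8 mm: a bevelled foot set in 6.5 mm, fits the dish below with 3 mm play; above it a ledge rests on the rim below. Starts perched on base_dish's rim (36 mm above its origin), turned 34 to 89 deg anticlockwise, up to 10 mm off centre. Home: 28 mm above, same x, y, yaw; half a turn off does not fit.
- blue_ends (a point): Point in blue_dish midway between the centres of its two round ends (own x = +-45 mm), level with its rim. Cavity 25 mm deep (floor 11 mm above the dish's underside), end radius 24.5 mm inside, so its inner length is 139 mm. The perched dish slides and turns easily when its upright walls are pushed sideways.
- yellow_dish: Loose yellow dish, same as blue_dish in shape, size, mass, origin and axes, standing on the bench, on either side. Home: 28 mm above blue_dish's origin with the same x, y and yaw.
- yellow_mid (a point): Middle of yellow_dish's band at half the wall height (own x = 0, y = +6.5, z = 24 mm); across own y the upright outer walls are 56 mm apart here, a grasp from above.
- lid: Loose white plastic lid, same outline, origin and axes, lying flat on the bench, on the other side, 0.15-0.27 kg: the same 8 mm foot, then a plate up to 13 mm, then a brass bar handle up to 37 mm. Home: 28 mm above yellow_dish's origin with the same x, y and yaw.
- lid_grip (a point): Middle of the lid's brass bar handle: 44 mm long (own x), 12 mm thick (own y), 24 mm tall; the point lies at own x = 0, y = +2, z = 25 mm.
- stone_jar: Bystander, leave alone: green glass jar with brass cap, 56 mm across, 62 mm tall; origin at its underside.
- plate_case: Bystander, leave alone: small clear square case with white lid, 63 x 63 x 28 mm; origin at its underside.
- chasing_hammer: Bystander, leave alone: hammer lying flat, 240 mm long; origin at its underside.
- ring_mandrel: Bystander, leave alone: tapered steel rod lying flat, 260 mm long, 25 mm thick; origin at its underside.
There are look-alikes about, which are no part of the job. Of the things shaped like the yellow_dish, the yellow one is meant.

How it is judged:
On the way, in this order (a step that is already met when the one before it is completed fails the run):
1. the blue dish has dropped home into the base dish (z of blue_dish in the frame of base_dish between 0.0255 and 0.0305 m and horizontal distance between blue_dish and base_dish below 0.008 m and angle between the x axis of blue_dish and the x axis of base_dish, either way round below 0.12 rad and angle between blue_dish's own z axis and vertical below 0.05 rad), for 0.2 s.
2. the yellow dish is nested home on the blue dish (all of step 1 and z of yellow_dish in the frame of blue_dish between 0.0255 and 0.0305 m and horizontal distance between yellow_dish and blue_dish below 0.008 m and angle between the x axis of yellow_dish and the x axis of blue_dish, either way round below 0.12 rad and angle between yellow_dish's own z axis and vertical below 0.05 rad), for 0.2 s.
3. the lid is seated on the yellow dish (all of step 2 and z of lid in the frame of yellow_dish between 0.0255 and 0.0305 m and horizontal distance between lid and yellow_dish below 0.008 m and angle between the x axis of lid and the x axis of yellow_dish, either way round below 0.12 rad and angle between lid's own z axis and vertical below 0.05 rad), for 0.2 s.
At the end, for the whole second after the job is handed in: Blue dish home in the base dish, yellow dish home in the blue dish, lid home on the yellow dish: each 28 mm (within 2.5 mm) above the one below, within 8 mm of its centre sideways, its long axis within 0.12 rad, tilted less than 0.05 rad, and at rest (all of step 3 and linear speed of each of blue_dish, yellow_dish, lid below 0.02 m/s and angular speed of each of blue_dish, yellow_dish, lid below 0.2 rad/s); the robot touches nothing.
It fails at once if the blue dish is lifted off the base dish (more than 14 mm above where it lay) (z of blue_dish in the frame of base_dish above 0.05 m).
It fails at once if a dish or the lid is tipped by more than 0.6 rad (angle between any of blue_dish, yellow_dish, lid's own z axis and vertical above 0.6 rad).
It fails at once if the blue dish is knocked off the base dish (horizontal distance between blue_dish and base_dish above 0.08 m).
It fails at once if a bystander is moved by more than 30 mm (distance of any of stone_jar, plate_case, chasing_hammer, ring_mandrel from where it was at the start of the episode above 0.03 m).
It also fails if it takes over 72 s, if anything falls off the work surface, if the arm or the gripper's body presses on something with over 40 N, if the wrist force passes 120 N, or if a joint passes its speed limit or range.

ROBOT

A 6-joint arm with a two-finger parallel gripper is mounted at the origin on the work surface. World frame = base frame: x ahead of the robot, y to its left, z up, the work surface at z = 0. Lengths are in m, angles in rad, forces in N, time in s.
With the tool pointing down it reaches from about 0.425 to 0.95 m from the base axis. Payload 3.5 kg.
Tool frame: the origin (TCP) lies on the centre line of the jaws, within the pads' length; the fingertips stand 25 mm ahead of it and the grasp point (between the pads) lies 6 mm ahead of it (ctrl.finger_overhang is the distance from the TCP to the fingertips, in m); z points along the fingers, y is the line along which they close (so a half turn about z gives the same grasp; the last joint's range is limited). The gripper opens to 85 mm and grips with 20 to 120 N. Pads are 22 mm wide; open, the fingers measure 114 mm over their backs; the gripper's body (76 mm by 85 mm) begins 54 mm behind the grasp point. The pads swing forward as they close: fully open they stand 13 mm farther back than shut.
Start: joints at [-0.15, 0.286, 1.577, -0, 1.279, -0.15], TCP at [0.675, 0, 0.256] pointing down, gripper open.
Joint ranges: [-2.77, 2.77], [-0.9, 2.22], [0.21, 2.48], [-1.53, 4.67], [0.24, 2.81], [-2.84, 2.84]. Speed limits (rad/s): [2.79, 2.79, 3.14, 3.14, 3.14, 3.14].

INTERFACE

Orientations are given as a unit quaternion [x, y, z, w].
In Python, from plant import get_state, imaging, job, ctrl gives the robot as it stands.
- The arm moves only by the tool jog_arm, never from a script. Its argument "increments" is a list of rows, each an object of numbers: "dx", "dy", "dz": the shift along the world's x, y, z each as a share of 12 cm, from -1 to 1; "ax", "ay", "az": the turn, a rotation vector about the world's x, y, z each as a share of pi/2 rad, from -1 to 1; "gripper": the gripper command: -1 is shut, 1 is fully open, values between are in proportion. A call has 1 to 10 rows; each row is the pose to reach, as a shift and turn from the pose commanded when the call began; what a row does not reach only later rows make up. A row lasts 1/10 s, in which the tool goes at most 50 mm and 8.59 degrees, less where a joint would pass 70% of its speed; a pose out of reach is approached as far as the arm can. A call with a number of a shift or a turn outside -1 to 1 is refused whole. A call with a gripper value outside its range is refused whole. The fingers move at their own pace and stop on an object; "force" is the grip in N (left out, the last holds). Time passes only in rows, so rows that repeat a pose let the fingers close. It gives the time, the measured TCP pose, the force, the opening and the grip force at its end, in the units of the state.
- get_state(): the state, without advancing time (a new reading comes with each control period).
- imaging.read_camera(name): name is "scene" or "side" or "wrist"; returns a dict with "frame" (480x640x3 uint8, blue, green, red), "depth" (480x640 float32, m along the optical axis (not along the pixel's ray), 0 where there is no reading), "camera_matrix" (3x3 intrinsics, pixels), "dist" ([k1, k2, p1, p2, k3] as OpenCV has them; the pictures are not rectified), "extrinsics" (4x4, takes a point from camera to world coordinates); the wrist camera has in their place "mount" (4x4, takes a point from camera to tool coordinates, whose origin is the TCP and whose axes are the flange's). Camera axes: x right, y up, looking along -z (the intrinsics and any distortion apply to the point x, -y, -z); pixel columns grow to the right and rows downward; lengths in m; the calibration is good to about 2 mm. A picture is of the moment at which its call begins: read the wrist's pose just before it.
- job.sign_off(): hands the job in; it is judged then, once.
The state is a dict: "time": time; "qpos": joint angles; "dq": joint speeds; "joint_efforts": joint torques, N m; "eef_pos": TCP position; "tcp_rot": TCP orientation; "contact_force": force on the tool from outside, world axes, zero at the start; "wrist_torque": the same for the moment, N m; "opening": opening from 0.0 (shut) to 1.0 (fully open); "finger_force": force on a finger pad.
Only numpy, scipy, OpenCV 4.12 (cv2) and the standard library are available. Lean on these libraries where they do the work, as an engineer would, in place of code of your own. Each camera call takes 0.05 s, during which the arm holds its last target. There are 200 camera calls.

## Working session

There is one attempt and no reset: what is moved stays moved. The work goes in short steps, Python scripts to look and compute and a tool call to move; the robot and the scene stay as the last step left them, time stands still between calls to the robot, and variables do not carry over. Pictures are saved under pics/ and viewed, at most 10 in all, crops included, and the job is handed in when it is done.

Besides the shell and the picture viewer there is one more tool, called after ">>>" as a command line: name --argument value ..., lists and objects as JSON in quotes. jog_arm: Moves the arm, as the interface text tells. Shift numbers are shares of 12 cm and turn numbers shares of pi/2 rad, none past 1 either way. Its arguments: {"type":"object","properties":{"increments":{"type":"array"},"force":{"type":"number"}},"required":["increments"]}

```bash
mkdir -p pics
cat > h.py <<'E'
import numpy as np, cv2, pickle
from plant import get_state, imaging, job, ctrl
from scipy.spatial.transform import Rotation as R
def cam(n):
    s=get_state(); c=imaging.read_camera(n)
    if 'extrinsics' in c: c['T']=np.array(c['extrinsics'])
    else:
        T=np.eye(4); T[:3,:3]=R.from_quat(s['tcp_rot']).as_matrix(); T[:3,3]=s['eef_pos']; c['T']=T@np.array(c['mount'])
    return c
def rays(c,uv):
    p=cv2.undistortPoints(np.float64(uv).reshape(-1,1,2),np.array(c['camera_matrix']),np.array(c['dist'])).reshape(-1,2)
    return np.c_[p[:,0],-p[:,1],-np.ones(len(p))]
def plane(c,uv,z):
    d=rays(c,uv)@c['T'][:3,:3].T; o=c['T'][:3,3]
    return o+d*((z-o[2])/d[:,2])[:,None]
def pts(c):
    "world points of all pixels (480,640,3)"
    v,u=np.mgrid[:480,:640]; r=rays(c,np.c_[u.ravel(),v.ravel()])*c['depth'].reshape(-1,1)
    return (r@c['T'][:3,:3].T+c['T'][:3,3]).reshape(480,640,3)
E
python3 - <<'E'
from h import *
a=cam('scene');b=cam('side')
pickle.dump((a,b),open('c0.pkl','wb'))
cv2.imwrite('pics/a.png',a['frame']);cv2.imwrite('pics/b.png',b['frame'])
for c in(a,b):print(c['T'].round(3),c['dist'])
print(get_state(),ctrl.finger_overhang)
E
```

```text
[[ 0.834 -0.339  0.436  0.965]
 [ 0.552  0.501 -0.666 -0.649]
 [ 0.007  0.796  0.605  0.746]
 [ 0.     0.     0.     1.   ]] [-0.0461973  0.         0.         0.         0.       ]
[[-0.695  0.358 -0.623 -0.401]
 [-0.718 -0.33   0.612  0.963]
 [ 0.014  0.873  0.487  0.785]
 [ 0.     0.     0.     1.   ]] [-0.10883303  0.          0.          0.          0.        ]
{'time': 0.1, 'qpos': array([-1.49987967e-01,  2.87124598e-01,  1.57802643e+00,  2.94516627e-05,
        1.27860342e+00, -1.50019453e-01]), 'dq': array([ 0.00082917, -0.00124267, -0.00235943,  0.00032473,  0.00101178,
        0.00018852]), 'joint_efforts': array([ 1.14915063e-03, -4.07295120e+01, -2.93698221e+01, -1.06323112e-04,
        3.42678482e-03, -4.41654265e-06]), 'eef_pos': array([6.74461822e-01, 1.25444010e-04, 2.55056016e-01]), 'tcp_rot': array([ 7.07098246e-01,  7.07114490e-01, -6.30161131e-04, -8.78313136e-04]), 'contact_force': array([0.18037714, 0.96656931, 0.47107438]), 'wrist_torque': array([ 0.01148034, -0.0325489 , -0.02714263]), 'finger_force': 0.0, 'opening': 0.9983500611039027} 0.025
```

View pics/a.png

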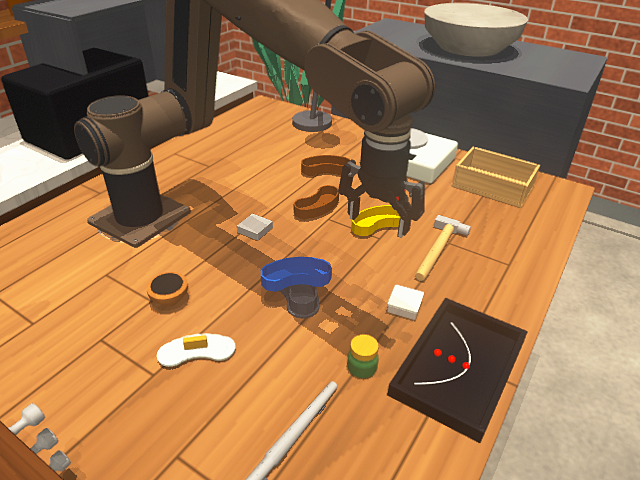

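View pics/b.png

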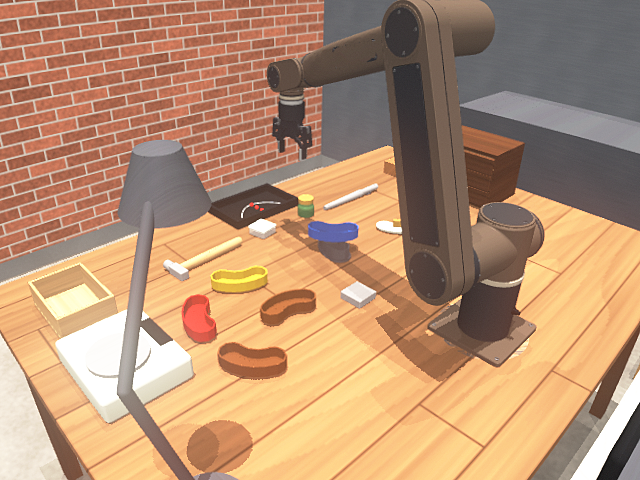

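The scene view shows blue (297,272) on the dark base (302,300), yellow (376,222) and the lid with its brass bar (196,348). Look-alikes are two brown dishes at (325,165) and (317,205), plus a red one at side (198,318). The yellow dish is the one at scene (376,222) / side (239,280), because it is the only yellow kidney shape. Next I'll measure from depth and crop the yellow dish to confirm.

```bash
cat >> h.py <<'E'
def mask(c,name):
    h=cv2.cvtColor(c['frame'],cv2.COLOR_BGR2HSV); H,S,V=h[...,0],h[...,1],h[...,2]
    return {'blue':(H>105)&(H<130)&(S>120)&(V>40),'yellow':(H>22)&(H<34)&(S>150)&(V>80),'white':(S<45)&(V>150),'brass':(H>17)&(H<33)&(S>110)&(V>80)}[name]
def kid(P):
    "P: Nx2 outline points -> centre, yaw, size, defect side"
    Q=np.float32(P*1000); hull=cv2.convexHull(Q); (cx,cy),(w,h),a=cv2.minAreaRect(hull)
    if w<h: w,h,a=h,w,a+90
    return np.array([cx,cy])/1000,np.deg2rad(a),(w,h)
def orient(P,c,a):
    "choose yaw so notch is on -y: near own x=0 band mid lies at +6.5"
    q=(P-c)@np.array([[np.cos(a),-np.sin(a)],[np.sin(a),np.cos(a)]])
    m=np.median(q[abs(q[:,0])<.012,1]) if (abs(q[:,0])<.012).any() else 0
    e=np.median(q[abs(q[:,0])>.055,1])
    return (a if m>e else a+np.pi), m,e
E
python3 - <<'E'
from h import *
a,b=pickle.load(open('c0.pkl','rb'))
boxes={'blue':((.3,-.5),(1,.6)),'yellow':((.3,-.5),(1.,.6)),'white':((.3,-.6),(1,.2))}
for n,(za,zb) in {'blue':(.066,.08),'yellow':(.03,.042),'white':(.008,.02)}.items():
    for nm,c in(('scene',a),('side',b)):
        m=mask(c,n).astype(np.uint8)
        k,l,st,ce=cv2.connectedComponentsWithStats(m)
        P=pts(c)
        for i in range(1,k):
            if st[i,4]<150: continue
            p=P[(l==i)&(c['depth']>0)]
            med=np.median(p,0)
            if not(.3<med[0]<1 and abs(med[1])<.6 and -.01<med[2]<.12): continue
            r=p[(p[:,2]>za)&(p[:,2]<zb)][:,:2]
            print(n,nm,ce[i].round(),st[i,4],'med',med.round(3),'zpct',np.percentile(p[:,2],[2,50,98]).round(3))
            if len(r)>30:
                k2=kid(r);print('   ',k2,orient(r,k2[0],k2[1]))
# dark base below blue
cr=a['frame'][195:245,330:430]; cr2=b['frame'][255:305,200:300]
x=np.hstack([cv2.resize(t,None,fx=4,fy=4,interpolation=2) for t in (cr,cr2)])
cv2.imwrite('pics/c.png',x)
P=pts(a); print('base pix',P[300,295:312:4].round(3).tolist(),P[312,302].round(3))
P=pts(b); print('base pix side',P[252,322:346:6].round(3).tolist())
E
```

```text
blue scene [293. 273.] 1604 med [ 0.497 -0.009  0.055] zpct [0.043 0.055 0.072]
    (array([ 0.50413669, -0.00828817]), np.float64(0.7338350370567429), (144.74305725097656, 71.71903228759766)) (np.float64(3.875427690646536), np.float64(-0.01581290306883611), np.float64(-0.0007111506099991106))
yellow scene [378. 210.] 197 med [0.518 0.348 0.024] zpct [0.    0.024 0.037]
    (array([0.51154251, 0.33182898]), np.float64(0.920254582307581), (90.7220458984375, 16.560585021972656)) (np.float64(4.061847235897374), np.float64(0.005097006106409278), np.float64(nan))
yellow scene [375. 223.] 508 med [0.536 0.301 0.013] zpct [0.007 0.013 0.036]
    (array([0.54664453, 0.28279919]), np.float64(0.7588814013186655), (122.77745819091797, 35.25526428222656)) (np.float64(3.9004740549084587), np.float64(0.006295658993233012), np.float64(0.009392437260639042))
yellow scene [364. 345.] 430 med [ 0.719 -0.102  0.06 ] zpct [0.058 0.06  0.063]
yellow side [239. 277.] 313 med [0.539 0.312 0.033] zpct [0.008 0.033 0.038]
    (array([0.53351416, 0.31333768]), np.float64(1.0790492907290816), (143.995895385742
[... 1326 characters left out ...]
  (array([ 0.46342313, -0.21839478]), np.float64(0.5010714954114821), (81.8152084350586, 59.77180480957031)) (np.float64(3.642664149001275), np.float64(0.0035792802347864687), np.float64(nan))
white side [176. 268.] 259 med [0.691 0.41  0.024] zpct [0.003 0.024 0.029]
    (array([0.69408472, 0.4111181 ]), np.float64(0.8897191101438687), (72.87210845947266, 65.44497680664062)) (np.float64(4.031311763733662), np.float64(0.005764171538661631), np.float64(nan))
base pix [[0.519, -0.033, 0.006], [0.529, -0.032, 0.01], [0.534, -0.025, 0.008], [0.541, -0.019, 0.007], [0.564, -0.04, 0.037]] [ 0.554 -0.057  0.011]
base pix side [[0.509, 0.033, 0.001], [0.475, 0.043, 0.02], [0.453, 0.042, 0.029], [0.434, 0.038, 0.036]]
  return _methods._mean(a, axis=axis, dtype=dtype,
  ret = ret.dtype.type(ret / rcount)
```

View pics/c.png

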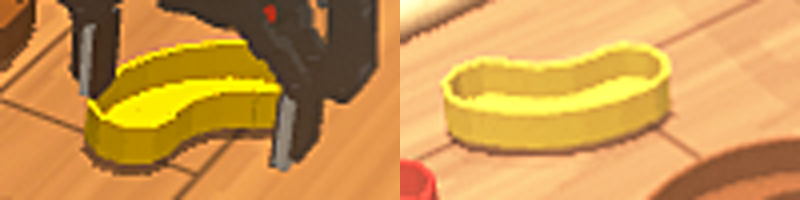

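The crop confirms the yellow kidney dish at about (0.535, 0.313). Going above blue for a wrist view.

>>> jog_arm --increments '[{"dx":-1,"dz":0.5},{"dx":-1,"dz":0.5},{"dx":-1,"dz":0.5},{"dx":-1,"dz":0.5},{"dx":-1,"dz":0.5}]'

```text
$.increments[0]: bad value
```

Run:
```python
from h import *
c=cam('wrist'); pickle.dump(c,open('w1.pkl','wb')); cv2.imwrite('pics/w1.png',c['frame'])
print(np.array(c['mount']).round(3),c['T'].round(3)[:3,3],get_state()['eef_pos'],c['camera_matrix'])
```

```text
[[ 0.     0.953  0.304  0.078]
 [ 1.    -0.     0.    -0.   ]
 [ 0.     0.304 -0.953 -0.118]
 [ 0.     0.     0.     1.   ]] [0.674 0.078 0.373] [6.74519679e-01 9.63130505e-05 2.55212903e-01] [[347.82371674   0.         312.49738586]
 [  0.         347.82371674 233.91775019]
 [  0.           0.           1.        ]]
```

View pics/w1.png

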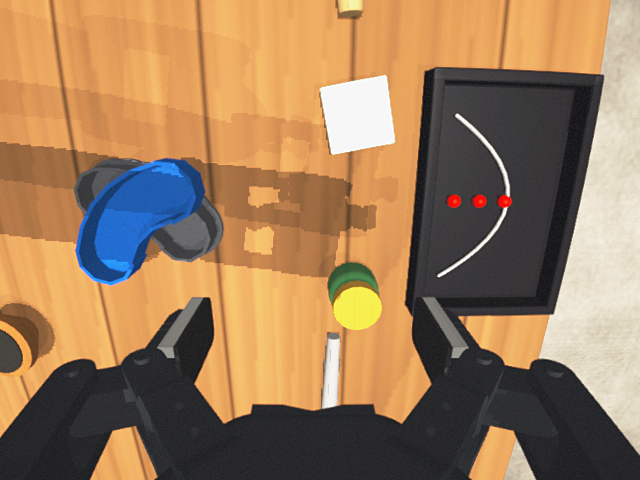

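Blue is at (140,220) with its notch facing lower right. The base is under it, with ends at (105,190) and (195,235). That puts blue's yaw near +45° and the base's near -30°. The rejected row probably needs all its fields.

>>> jog_arm --increments '[{"dx":-1,"dy":0,"dz":0.3,"ax":0,"ay":0,"az":0,"gripper":1},{"dx":-1,"dy":0,"dz":0.3,"ax":0,"ay":0,"az":0,"gripper":1},{"dx":-1,"dy":0,"dz":0.3,"ax":0,"ay":0,"az":0,"gripper":1},{"dx":-1,"dy":0,"dz":0.3,"ax":0,"ay":0,"az":0,"gripper":1}]'

```text
time: 0.55
eef_pos: [0.5532, 0.0003, 0.2936]
tcp_rot: [0.707, 0.707, 0.0, 0.001]
contact_force: [0.4, -1.0, -0.1]
opening: 0.998
finger_force: 0.0
```

```bash
cat >> h.py <<'E'
def comp(m,minA=500):
    k,l,st,ce=cv2.connectedComponentsWithStats(m.astype(np.uint8)); return [(l==i) for i in range(1,k) if st[i,4]>minA]
def outl(m):
    m=cv2.morphologyEx(m.astype(np.uint8),cv2.MORPH_CLOSE,np.ones((5,5)))
    return max(cv2.findContours(m,0,1)[0],key=cv2.contourArea).reshape(-1,2)
def pose(c,uv,z):
    "yaw with notch at -y from a full outline cast on height z"
    P=plane(c,uv,z)[:,:2]; k=kid(P); a=k[1]
    q=(P-k[0])@np.array([[np.cos(a),-np.sin(a)],[np.sin(a),np.cos(a)]])
    m=q[abs(q[:,0])<.006,1]; s=m.max()+m.min()
    if s<0: a+=np.pi
    return k[0].round(4),round((a+np.pi)%(2*np.pi)-np.pi,3),np.round(k[2],1),m.min().round(4),m.max().round(4)
E
python3 - <<'E'
from h import *
c=cam('wrist'); pickle.dump(c,open('w2.pkl','wb')); cv2.imwrite('pics/w2.png',c['frame'])
print(get_state()['eef_pos'])
m=max(comp(mask(c,'blue')),key=lambda m:m.sum())
print('blue',pose(c,outl(m),.072))
# base: flange/dark region: heights 3..40mm near blue
P=pts(c); z=P[...,2]; bc=pose(c,outl(m),.072)[0]
d=np.hypot(P[...,0]-bc[0],P[...,1]-bc[1])
hs=cv2.cvtColor(c['frame'],cv2.COLOR_BGR2HSV)
g=(d<.11)&(hs[...,1]<90)&(hs[...,2]<140)&~m&(c['depth']>0)
fl=g&(z>.003)&(z<.010); rim=g&(z>.033)&(z<.040)
for n,s in(('fl',fl),('rim',rim)):
    q=P[s][:,:2]; print(n,len(q),kid(q) if len(q)>10 else '')
E
```

```text
[5.54350064e-01 1.21058340e-04 2.93091255e-01]
blue (array([ 0.5045, -0.0055]), np.float64(0.735), array([146.8,  70.2]), np.float64(-0.0214), np.float64(0.0351))
fl 528 (array([ 0.50639252, -0.00056413]), np.float64(2.519467903198059), (156.42193603515625, 61.84054183959961))
rim 726 (array([ 0.50186658, -0.0058788 ]), np.float64(2.6572726411719914), (146.11940002441406, 67.01918029785156))
```

View pics/w2.png

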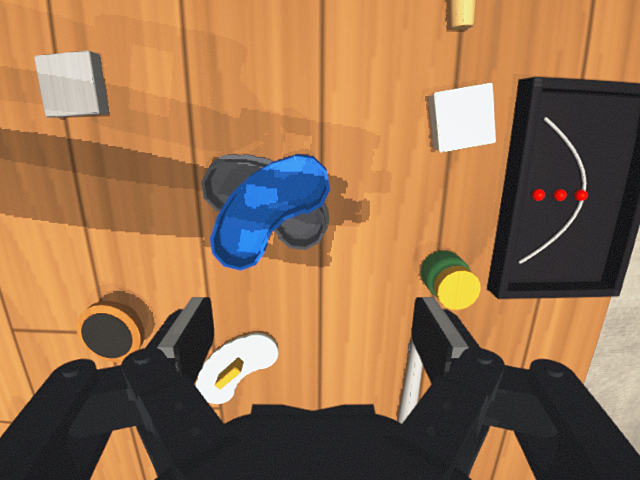

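Blue measures (0.5045,-0.0055), yaw 0.735, size 147x70. The base rim is at (0.502,-0.006), yaw -0.484, size 146x67. Both match the given sizes, and the difference is 70° (allowed 34–89°). I'll grasp blue's band and turn it -70° in place.

>>> jog_arm --increments '[{"dx":-0.455,"dy":-0.01,"dz":-1,"ax":0,"ay":0,"az":-0.532,"gripper":1},{"dx":-0.455,"dy":-0.01,"dz":-1,"ax":0,"ay":0,"az":-0.532,"gripper":1},{"dx":-0.455,"dy":-0.01,"dz":-1,"ax":0,"ay":0,"az":-0.532,"gripper":1},{"dx":-0.455,"dy":-0.01,"dz":-1,"ax":0,"ay":0,"az":-0.532,"gripper":1},{"dx":-0.455,"dy":-0.01,"dz":-1,"ax":0,"ay":0,"az":-0.532,"gripper":1},{"dx":-0.455,"dy":-0.01,"dz":-1,"ax":0,"ay":0,"az":-0.532,"gripper":1},{"dx":-0.455,"dy":-0.01,"dz":-1,"ax":0,"ay":0,"az":-0.532,"gripper":1},{"dx":-0.455,"dy":-0.01,"dz":-1,"ax":0,"ay":0,"az":-0.532,"gripper":1}]'

```text
time: 1.4
eef_pos: [0.5008, -0.0012, 0.1719]
tcp_rot: [0.933, 0.36, -0.0, -0.0]
contact_force: [0.1, 0.1, -0.3]
opening: 0.998
finger_force: 0.0
```

Run:
```python
from h import *
s=get_state();c=cam('wrist'); print(s['eef_pos'],s['tcp_rot'],s['qpos'][5]); cv2.imwrite('pics/w3.png',c['frame'])
m=max(comp(mask(c,'blue')),key=lambda m:m.sum())
print('blue',pose(c,outl(m),.072))
P=pts(c); z=P[...,2]
d=np.hypot(P[...,0]-.502,P[...,1]+.006)
g=(d<.085)&~m&(c['depth']>0)&(z>.033)&(z<.040)
q=P[g][:,:2]; print(len(q),kid(q))
v=R.from_quat(s['tcp_rot']).as_matrix(); print('tool y',np.arctan2(v[1,1],v[0,1]),v[:,2])
```

```text
[ 0.50078959 -0.00122415  0.17186024] [ 9.32861925e-01  3.60233978e-01 -2.76930902e-04 -1.83953263e-04] 0.6284363116080196
blue (array([ 0.5043, -0.006 ]), np.float64(0.741), array([146.7,  70.3]), np.float64(-0.0209), np.float64(0.0352))
1449 (array([ 0.50140189, -0.00569119]), np.float64(2.6498094651121806), (147.17074584960938, 67.46764373779297))
tool y -0.8337589915492045 [-6.49209019e-04  1.43686148e-04 -9.99999779e-01]
```

>>> jog_arm --increments '[{"dx":-0.007,"dy":0,"dz":-0.4,"ax":0,"ay":0,"az":0,"gripper":1},{"dx":-0.007,"dy":0,"dz":-0.7,"ax":0,"ay":0,"az":0,"gripper":1},{"dx":-0.007,"dy":0,"dz":-0.86,"ax":0,"ay":0,"az":0,"gripper":1},{"dx":-0.007,"dy":0,"dz":-0.86,"ax":0,"ay":0,"az":0,"gripper":1},{"dx":-0.007,"dy":0,"dz":-0.86,"ax":0,"ay":0,"az":0,"gripper":0},{"dx":-0.007,"dy":0,"dz":-0.86,"ax":0,"ay":0,"az":0,"gripper":0},{"dx":-0.007,"dy":0,"dz":-0.86,"ax":0,"ay":0,"az":0,"gripper":0},{"dx":-0.007,"dy":0,"dz":-0.86,"ax":0,"ay":0,"az":0,"gripper":0},{"dx":-0.007,"dy":0,"dz":-0.86,"ax":0,"ay":0,"az":0,"gripper":0}]' --force 30

```text
time: 2.35
eef_pos: [0.5011, -0.0014, 0.0711]
tcp_rot: [0.933, 0.359, 0.002, 0.001]
contact_force: [0.1, 0.1, 6.6]
opening: 0.652
finger_force: 33.0
```

>>> jog_arm --increments '[{"dx":0.0,"dy":0,"dz":0.015,"ax":0,"ay":0,"az":-0.08,"gripper":0},{"dx":0.01,"dy":0.005,"dz":0.015,"ax":0,"ay":0,"az":-0.17,"gripper":0},{"dx":0.02,"dy":0.01,"dz":0.015,"ax":0,"ay":0,"az":-0.26,"gripper":0},{"dx":0.03,"dy":0.01,"dz":0.015,"ax":0,"ay":0,"az":-0.35,"gripper":0},{"dx":0.038,"dy":0.01,"dz":0.015,"ax":0,"ay":0,"az":-0.44,"gripper":0},{"dx":0.038,"dy":0.01,"dz":0.015,"ax":0,"ay":0,"az":-0.53,"gripper":0},{"dx":0.038,"dy":0.01,"dz":0.015,"ax":0,"ay":0,"az":-0.62,"gripper":0},{"dx":0.038,"dy":0.01,"dz":0.015,"ax":0,"ay":0,"az":-0.71,"gripper":0},{"dx":0.038,"dy":0.01,"dz":0.015,"ax":0,"ay":0,"az":-0.78,"gripper":0},{"dx":0.038,"dy":0.01,"dz":0.015,"ax":0,"ay":0,"az":-0.78,"gripper":0}]'

```text
time: 3.35
eef_pos: [0.5035, 0.0001, 0.0705]
tcp_rot: [0.97, -0.242, -0.0, 0.0]
contact_force: [0.3, -0.3, -1.9]
opening: 0.65
finger_force: 32.1
```

Run:
```python
from h import *
s=get_state();v=R.from_quat(s['tcp_rot']).as_matrix(); print('tool y',np.arctan2(v[1,1],v[0,1]),s['eef_pos'],s['contact_force'],s['qpos'][5])
c=cam('wrist');cv2.imwrite('pics/w4.png',c['frame'])
m=max(comp(mask(c,'blue')),key=lambda m:m.sum())
P=pts(c);z=P[...,2][m&(c['depth']>0)];print(np.percentile(z,[2,50,90,98]))
print('blue',pose(c,outl(m),.072))
```

```text
tool y -2.0606744487460706 [5.03493271e-01 1.27479098e-04 7.05057225e-02] [ 0.2510796  -0.32701932 -1.94245339] 1.859224357171591
[0.04536446 0.04713423 0.07145096 0.07270672]
blue (array([ 0.5146, -0.0114]), np.float64(-0.629), array([109.7,  64.5]), np.float64(-0.0317), np.float64(0.0253))
```

View pics/w4.png

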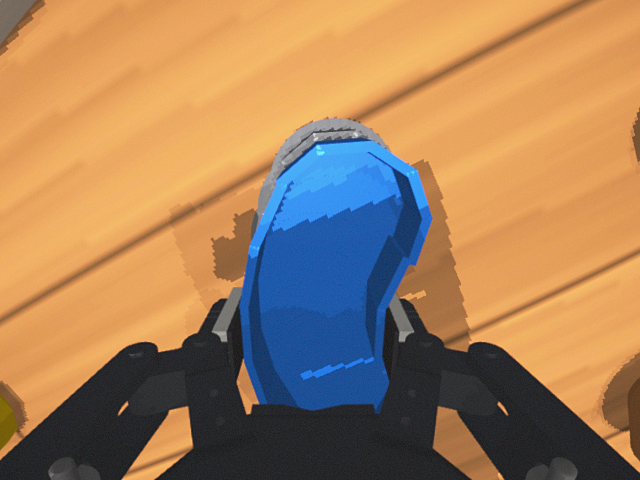

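Blue is turned nearly home, but the grey base end shows beyond it at (310,135), so a few mm remain. I'll open, rise and measure.

>>> jog_arm --increments '[{"dx":0,"dy":0,"dz":0,"ax":0,"ay":0,"az":0,"gripper":1},{"dx":0,"dy":0,"dz":0,"ax":0,"ay":0,"az":0,"gripper":1},{"dx":0,"dy":0,"dz":0,"ax":0,"ay":0,"az":0,"gripper":1},{"dx":0,"dy":0,"dz":0.4,"ax":0,"ay":0,"az":0,"gripper":1},{"dx":0,"dy":0,"dz":0.8,"ax":0,"ay":0,"az":0,"gripper":1},{"dx":0,"dy":0,"dz":1,"ax":0,"ay":0,"az":0,"gripper":1},{"dx":0,"dy":0,"dz":1,"ax":0,"ay":0,"az":0,"gripper":1}]'

```text
time: 4.1
eef_pos: [0.5071, -0.0005, 0.1965]
tcp_rot: [0.97, -0.242, 0.005, -0.0]
contact_force: [0.7, 0.6, 0.5]
opening: 1.001
finger_force: 0.0
```

```bash
cat > blue.py <<'E'
from h import *
s=get_state();v=R.from_quat(s['tcp_rot']).as_matrix(); print('tool y',np.arctan2(v[1,1],v[0,1]),s['eef_pos'])
c=cam('wrist')
m=max(comp(mask(c,'blue')),key=lambda m:m.sum())
P=pts(c);z=P[...,2][m&(c['depth']>0)];zr=np.percentile(z,97);print('rim z',zr)
u=outl(m);print('rows',u.min(0),u.max(0),'blue',pose(c,u,zr))
q=P[m&(c['depth']>0)&(P[...,2]>zr-.006)];A=np.c_[q[:,:2]-q[:,:2].mean(0),np.ones(len(q))];print('rim tilt',np.linalg.lstsq(A,q[:,2],rcond=None)[0])
E
python3 blue.py
```

```text
tool y -2.06020004045401 [ 0.50713213 -0.00052715  0.19646553]
rim z 0.06537735989660147
rows [277 138] [371 322] blue (array([ 0.5005, -0.0053]), np.float64(-0.483), array([145.7,  69.4]), np.float64(-0.0347), np.float64(0.0208))
rim tilt [ 0.00720301 -0.00090346  0.06428293]
```

Blue has dropped home: rim at z 0.0645, yaw -0.483, centre (0.5005,-0.0053). Next, the yellow dish.

>>> jog_arm --increments '[{"dx":0.1,"dy":0.5,"dz":0.4,"ax":0,"ay":0,"az":0.2,"gripper":1},{"dx":0.1,"dy":1,"dz":0.8,"ax":0,"ay":0,"az":0.5,"gripper":1},{"dx":0.1,"dy":1,"dz":0.8,"ax":0,"ay":0,"az":0.6,"gripper":1},{"dx":0.1,"dy":1,"dz":0.8,"ax":0,"ay":0,"az":0.6,"gripper":1},{"dx":0.1,"dy":1,"dz":0.8,"ax":0,"ay":0,"az":0.6,"gripper":1}]'

```text
time: 4.65
eef_pos: [0.516, 0.1215, 0.2866]
tcp_rot: [0.991, 0.134, -0.0, -0.0]
contact_force: [0.7, -0.8, 0.0]
opening: 0.999
finger_force: 0.0
```

>>> jog_arm --increments '[{"dx":0.1,"dy":0.4,"dz":0,"ax":0,"ay":0,"az":0.1,"gripper":1},{"dx":0.1,"dy":0.8,"dz":0,"ax":0,"ay":0,"az":0.2,"gripper":1},{"dx":0.1,"dy":1,"dz":0,"ax":0,"ay":0,"az":0.3,"gripper":1},{"dx":0.1,"dy":1,"dz":0,"ax":0,"ay":0,"az":0.4,"gripper":1},{"dx":0.1,"dy":1,"dz":0,"ax":0,"ay":0,"az":0.4,"gripper":1},{"dx":0.1,"dy":1,"dz":0,"ax":0,"ay":0,"az":0.4,"gripper":1}]'

```text
time: 5.25
eef_pos: [0.5276, 0.2398, 0.2851]
tcp_rot: [0.903, 0.429, -0.002, -0.0]
contact_force: [-0.4, -0.2, -0.1]
opening: 0.998
finger_force: 0.0
```

```bash
cat > look.py <<'E'
from h import *
import sys
s=get_state();v=R.from_quat(s['tcp_rot']).as_matrix(); print('tool y',np.arctan2(v[1,1],v[0,1]),s['eef_pos'],'q6',s['qpos'][5])
c=cam('wrist');cv2.imwrite(f'pics/{sys.argv[3]}.png',c['frame'])
for m in comp(mask(c,sys.argv[1]),400):
    u=outl(m);print(u.min(0),u.max(0),m.sum(),pose(c,u,float(sys.argv[2])))
E
python3 look.py yellow .036 y1
```

```text
tool y -0.684757125530773 [0.52756795 0.2397553  0.28505623] q6 0.9363549366879387
[237  64] [313 210] 7731 (array([0.5323, 0.3121]), np.float64(1.037), array([147.3,  71. ]), np.float64(-0.0224), np.float64(0.0352))
[598 305] [634 338] 927 (array([ 0.7302, -0.1313]), np.float64(2.41), array([51.1, 49. ]), np.float64(-0.0245), np.float64(0.0245))
```

>>> jog_arm --increments '[{"dx":-0.005,"dy":0.3,"dz":-0.2,"ax":0,"ay":0,"az":0.096,"gripper":1},{"dx":-0.005,"dy":0.63,"dz":-0.5,"ax":0,"ay":0,"az":0.096,"gripper":1},{"dx":-0.005,"dy":0.63,"dz":-0.8,"ax":0,"ay":0,"az":0.096,"gripper":1},{"dx":-0.005,"dy":0.63,"dz":-1,"ax":0,"ay":0,"az":0.096,"gripper":1},{"dx":-0.005,"dy":0.63,"dz":-1,"ax":0,"ay":0,"az":0.096,"gripper":1},{"dx":-0.005,"dy":0.63,"dz":-1,"ax":0,"ay":0,"az":0.096,"gripper":1}]'

```text
time: 5.9
eef_pos: [0.5278, 0.315, 0.167]
tcp_rot: [0.869, 0.496, -0.0, -0.0]
contact_force: [-0.5, 1.1, 0.7]
opening: 1.001
finger_force: 0.0
```

```bash
python3 look.py yellow .036 y2
python3 - <<'E'
from h import *
a,b=pickle.load(open('c0.pkl','rb'))
P=pts(b); m=np.array([.5267,.3154]); d=np.array([-.861,.509])
t=(P[...,:2]-m)@d; w=(P[...,:2]-m)@np.array([.509,.861]); y=mask(b,'yellow')
s=(abs(t)<.085)&(abs(t)>.037)&(abs(w)<.03)&(b['depth']>0)&~y
print('max heights near fingers',np.percentile(P[...,2][s&(t<0)],[50,98]),np.percentile(P[...,2][s&(t>0)],[50,98]))
E
```

```text
tool y -0.5337373333718692 [0.527759   0.31504042 0.16702668] q6 0.9070085366056947
[274 131] [371 318] 13553 (array([0.5323, 0.3116]), np.float64(1.029), array([147.1,  70.6]), np.float64(-0.0209), np.float64(0.0352))Traceback (most recent call last):
  File "<stdin>", line 6, in <module>
    return _quantile_unchecked(
        a, q, axis, out, overwrite_input, method, keepdims, weights)
    return _ureduce(a,
                    func=_quantile_ureduce_func,
    ...<5 lines>...
                    overwrite_input=overwrite_input,
                    method=method)
    r = func(a, **kwargs)
    result = _quantile(arr,
                       quantiles=q,
    ...<2 lines>...
                       out=out,
                       weights=wgt)
    slices_having_nans = np.isnan(arr[-1, ...])
                                  ~~~^^^^^^^^^
IndexError: index -1 is out of bounds for axis 0 with size 0
```

View pics/y2.png

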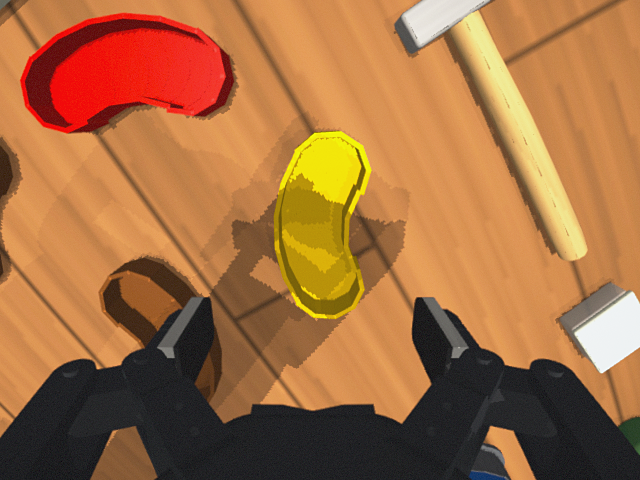

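The wrist view shows yellow at (320,225) alone along the grip line. The brown dish (155,310) and the hammer are clear of both fingers. Descending.

>>> jog_arm --increments '[{"dx":-0.008,"dy":0,"dz":-0.4,"ax":0,"ay":0,"az":0,"gripper":1},{"dx":-0.008,"dy":0,"dz":-0.8,"ax":0,"ay":0,"az":0,"gripper":1},{"dx":-0.008,"dy":0,"dz":-1,"ax":0,"ay":0,"az":0,"gripper":1},{"dx":-0.008,"dy":0,"dz":-1,"ax":0,"ay":0,"az":0,"gripper":1}]'

```text
time: 6.35
eef_pos: [0.5251, 0.3145, 0.0447]
tcp_rot: [0.868, 0.496, -0.003, -0.0]
contact_force: [0.2, -0.3, -0.9]
opening: 1.004
finger_force: 0.0
```

>>> jog_arm --increments '[{"dx":0,"dy":0,"dz":-0.06,"ax":0,"ay":0,"az":0,"gripper":1},{"dx":0,"dy":0,"dz":-0.06,"ax":0,"ay":0,"az":0,"gripper":0},{"dx":0,"dy":0,"dz":-0.06,"ax":0,"ay":0,"az":0,"gripper":0},{"dx":0,"dy":0,"dz":-0.06,"ax":0,"ay":0,"az":0,"gripper":0},{"dx":0,"dy":0,"dz":-0.06,"ax":0,"ay":0,"az":0,"gripper":0},{"dx":0,"dy":0,"dz":-0.06,"ax":0,"ay":0,"az":0,"gripper":0},{"dx":0,"dy":0,"dz":-0.06,"ax":0,"ay":0,"az":0,"gripper":0}]' --force 40

```text
time: 7.05
eef_pos: [0.528, 0.3164, 0.0425]
tcp_rot: [0.868, 0.496, 0.002, 0.0]
contact_force: [-1.6, -0.1, 6.7]
opening: 0.642
finger_force: 42.7
```

>>> jog_arm --increments '[{"dx":0,"dy":0,"dz":0.2,"ax":0,"ay":0,"az":0,"gripper":0},{"dx":0,"dy":0,"dz":0.5,"ax":0,"ay":0,"az":0,"gripper":0},{"dx":0,"dy":0,"dz":0.8,"ax":0,"ay":0,"az":0,"gripper":0},{"dx":0,"dy":0,"dz":1,"ax":0,"ay":0,"az":0,"gripper":0},{"dx":0,"dy":0,"dz":1,"ax":0,"ay":0,"az":0,"gripper":0}]'

```text
time: 7.55
eef_pos: [0.5289, 0.3166, 0.1646]
tcp_rot: [0.868, 0.497, 0.005, 0.001]
contact_force: [1.6, -0.6, -2.7]
opening: 0.645
finger_force: 44.8
```

>>> jog_arm --increments '[{"dx":-0.05,"dy":-0.3,"dz":0,"ax":0,"ay":0,"az":-0.08,"gripper":0},{"dx":-0.05,"dy":-0.6,"dz":0,"ax":0,"ay":0,"az":-0.17,"gripper":0},{"dx":-0.05,"dy":-0.9,"dz":0,"ax":0,"ay":0,"az":-0.25,"gripper":0},{"dx":-0.05,"dy":-1,"dz":0,"ax":0,"ay":0,"az":-0.34,"gripper":0}]'

```text
time: 7.95
eef_pos: [0.5189, 0.1927, 0.157]
tcp_rot: [0.969, 0.246, -0.002, 0.0]
contact_force: [-0.5, -0.1, -1.9]
opening: 0.649
finger_force: 44.4
```

>>> jog_arm --increments '[{"dx":-0.1,"dy":-0.3,"dz":0,"ax":0,"ay":0,"az":-0.08,"gripper":0},{"dx":-0.1,"dy":-0.6,"dz":0,"ax":0,"ay":0,"az":-0.17,"gripper":0},{"dx":-0.1,"dy":-0.9,"dz":0,"ax":0,"ay":0,"az":-0.25,"gripper":0},{"dx":-0.1,"dy":-1,"dz":0,"ax":0,"ay":0,"az":-0.34,"gripper":0}]'

```text
time: 8.35
eef_pos: [0.507, 0.073, 0.1574]
tcp_rot: [1.0, -0.019, -0.002, 0.0]
contact_force: [-0.3, 0.0, -3.5]
opening: 0.642
finger_force: 44.6
```

>>> jog_arm --increments '[{"dx":-0.05,"dy":-0.2,"dz":0,"ax":0,"ay":0,"az":-0.08,"gripper":0},{"dx":-0.05,"dy":-0.4,"dz":0,"ax":0,"ay":0,"az":-0.17,"gripper":0},{"dx":-0.05,"dy":-0.6,"dz":0,"ax":0,"ay":0,"az":-0.25,"gripper":0},{"dx":-0.05,"dy":-0.63,"dz":0,"ax":0,"ay":0,"az":-0.29,"gripper":0},{"dx":-0.05,"dy":-0.63,"dz":0,"ax":0,"ay":0,"az":-0.29,"gripper":0},{"dx":-0.05,"dy":-0.63,"dz":0,"ax":0,"ay":0,"az":-0.29,"gripper":0}]'

```text
time: 8.95
eef_pos: [0.5016, 0.0003, 0.1582]
tcp_rot: [0.971, -0.239, -0.001, -0.0]
contact_force: [-0.0, -0.5, -3.1]
opening: 0.645
finger_force: 44.6
```

Run:
```python
from h import *
s=get_state();v=R.from_quat(s['tcp_rot']).as_matrix(); print('tool y',np.arctan2(v[1,1],v[0,1]),s['eef_pos'],v[:,2],s['finger_force'])
for n in('scene','wrist','side'):
    c=cam(n);cv2.imwrite(f'pics/y3{n}.png',c['frame']);P=pts(c)
    m=mask(c,'yellow')&(c['depth']>0)&(np.hypot(P[...,0]-.504,P[...,1])<.12)&(P[...,2]>.08)
    z=P[...,2][m]; zr=np.percentile(z,97); r=P[m&(P[...,2]>zr-.005)][:,:2]; k=kid(r)
    print(n,len(z),'zr',zr,k,orient(r,k[0],k[1]))
```

```text
tool y -2.0542147891189915 [5.01577208e-01 3.21333702e-04 1.58156188e-01] [-2.59489839e-03  6.94884371e-04 -9.99996392e-01] 44.6367500974884
scene 1080 zr 0.15113468525197937 (array([ 0.49705521, -0.00689114]), np.float64(2.6526382748220625), (145.68682861328125, 69.94729614257812)) (np.float64(5.794230928411856), np.float64(-0.03172850895753225), np.float64(0.00850862555116729))
wrist 35940 zr 0.15320821128182496 (array([ 0.51035703, -0.01007684]), np.float64(2.5473517324434067), (121.05349731445312, 65.80796813964844)) (np.float64(2.5473517324434067), np.float64(0.019780089023598346), np.float64(0.0020298048319619465))
side 74 zr 0.15136977694096548 (array([ 0.50858939, -0.03690345]), np.float64(2.9551153177433003), (109.70036315917969, 32.301029205322266)) (np.float64(6.096707971333093), 0, np.float64(nan))
  return _methods._mean(a, axis=axis, dtype=dtype,
  ret = ret.dtype.type(ret / rcount)
```

>>> jog_arm --increments '[{"dx":0.025,"dy":0,"dz":-0.15,"ax":0,"ay":0,"az":0,"gripper":0},{"dx":0.025,"dy":0,"dz":-0.3,"ax":0,"ay":0,"az":0,"gripper":0},{"dx":0.025,"dy":0,"dz":-0.36,"ax":0,"ay":0,"az":0,"gripper":0},{"dx":0.025,"dy":0,"dz":-0.41,"ax":0,"ay":0,"az":0,"gripper":0},{"dx":0.025,"dy":0,"dz":-0.44,"ax":0,"ay":0,"az":0,"gripper":0},{"dx":0.025,"dy":0,"dz":-0.46,"ax":0,"ay":0,"az":0,"gripper":0},{"dx":0.025,"dy":0,"dz":-0.46,"ax":0,"ay":0,"az":0,"gripper":0}]'

```text
time: 9.8
eef_pos: [0.5057, 0.0, 0.1047]
tcp_rot: [0.971, -0.24, 0.0, -0.0]
contact_force: [-0.1, -0.8, -3.1]
opening: 0.643
finger_force: 44.6
```

>>> jog_arm --increments '[{"dx":-0.008,"dy":0,"dz":-0.015,"ax":0,"ay":0,"az":0,"gripper":0},{"dx":-0.008,"dy":0,"dz":-0.03,"ax":0,"ay":0,"az":0,"gripper":0},{"dx":-0.008,"dy":0,"dz":-0.04,"ax":0,"ay":0,"az":0,"gripper":0},{"dx":-0.008,"dy":0,"dz":-0.045,"ax":0,"ay":0,"az":0,"gripper":0},{"dx":-0.008,"dy":0,"dz":-0.045,"ax":0,"ay":0,"az":0,"gripper":0}]'

```text
time: 10.3
eef_pos: [0.5045, 0.0, 0.099]
tcp_rot: [0.971, -0.24, -0.0, -0.0]
contact_force: [-0.3, -0.1, -3.3]
opening: 0.642
finger_force: 44.6
```

No contact down to nearly home, so the foot is inside. Releasing.

>>> jog_arm --increments '[{"dx":0,"dy":0,"dz":0,"ax":0,"ay":0,"az":0,"gripper":1},{"dx":0,"dy":0,"dz":0,"ax":0,"ay":0,"az":0,"gripper":1},{"dx":0,"dy":0,"dz":0,"ax":0,"ay":0,"az":0,"gripper":1},{"dx":0,"dy":0,"dz":0.4,"ax":0,"ay":0,"az":0,"gripper":1},{"dx":0,"dy":0,"dz":0.8,"ax":0,"ay":0,"az":0,"gripper":1},{"dx":0,"dy":0,"dz":1,"ax":0,"ay":0,"az":0,"gripper":1},{"dx":0,"dy":0,"dz":1,"ax":0,"ay":0,"az":0,"gripper":1}]'

```text
time: 11.0
eef_pos: [0.5075, -0.0005, 0.225]
tcp_rot: [0.971, -0.24, 0.006, -0.0]
contact_force: [0.8, 0.1, -0.5]
opening: 1.0
finger_force: 0.0
```

```bash
sed 's/blue/yellow/g' blue.py > yel.py; python3 yel.py
```

```text
tool y -2.0552465252524836 [ 5.07514249e-01 -4.72660651e-04  2.24950178e-01]
rim z 0.0933728411566061
rows [277 138] [372 323] yellow (array([ 0.5001, -0.0055]), np.float64(-0.477), array([146.8,  69.9]), np.float64(-0.0346), np.float64(0.0208))
rim tilt [ 0.00728302 -0.00144317  0.09232559]
```

Yellow is nested: rim z 0.0925, expected 0.092. Next, the lid.

>>> jog_arm --increments '[{"dx":-0.1,"dy":-0.3,"dz":0.2,"ax":0,"ay":0,"az":0.09,"gripper":1},{"dx":-0.2,"dy":-0.6,"dz":0.4,"ax":0,"ay":0,"az":0.18,"gripper":1},{"dx":-0.25,"dy":-0.9,"dz":0.4,"ax":0,"ay":0,"az":0.27,"gripper":1},{"dx":-0.25,"dy":-1,"dz":0.4,"ax":0,"ay":0,"az":0.36,"gripper":1},{"dx":-0.25,"dy":-1,"dz":0.4,"ax":0,"ay":0,"az":0.45,"gripper":1}]'

```text
time: 11.55
eef_pos: [0.4736, -0.1215, 0.2652]
tcp_rot: [0.994, 0.112, -0.001, -0.001]
contact_force: [1.0, 0.0, -0.3]
opening: 0.996
finger_force: 0.0
```

>>> jog_arm --increments '[{"dx":-0.1,"dy":-0.3,"dz":0,"ax":0,"ay":0,"az":0.09,"gripper":1},{"dx":-0.2,"dy":-0.6,"dz":0,"ax":0,"ay":0,"az":0.18,"gripper":1},{"dx":-0.3,"dy":-0.9,"dz":0,"ax":0,"ay":0,"az":0.27,"gripper":1},{"dx":-0.3,"dy":-1,"dz":0,"ax":0,"ay":0,"az":0.35,"gripper":1},{"dx":-0.3,"dy":-1,"dz":0,"ax":0,"ay":0,"az":0.35,"gripper":1},{"dx":-0.3,"dy":-1,"dz":0,"ax":0,"ay":0,"az":0.35,"gripper":1}]'

```text
time: 12.15
eef_pos: [0.4381, -0.2393, 0.2654]
tcp_rot: [0.927, 0.375, -0.001, -0.002]
contact_force: [0.7, 0.3, 1.0]
opening: 0.998
finger_force: 0.0
```

```bash
cat > lid.py <<'E'
from h import *
import sys
s=get_state();v=R.from_quat(s['tcp_rot']).as_matrix(); print('tool y',np.arctan2(v[1,1],v[0,1]),s['eef_pos'],'q6',s['qpos'][5])
c=cam('wrist');cv2.imwrite(f'pics/{sys.argv[1]}.png',c['frame']);P=pts(c)
w=mask(c,'white')&(P[...,2]>.005)&(P[...,2]<.02); b=mask(c,'brass')
near=np.hypot(P[...,0]-.444,P[...,1]+.25)<.11
for m in comp((w|b)&near): u=outl(m);print('lid',u.min(0),u.max(0),pose(c,u,.013))
for m in comp(b&near&(P[...,2]>.03),80):
    p=P[m&(c['depth']>0)];print('bar',kid(p[:,:2]),np.median(p[:,2]))
E
python3 lid.py l1
```

```text
tool y -0.8019972685218739 [ 0.43806567 -0.23934138  0.26540566] q6 0.09812630930304486
lid [288 131] [351 261] (array([ 0.441 , -0.2444]), np.float64(0.764), array([143.7,  67. ]), np.float64(-0.0209), np.float64(0.0335))
bar (array([ 0.44031091, -0.24284909]), np.float64(0.7687081328459218), (43.16817092895508, 11.395023345947266)) 0.03735162999223118
```

View pics/l1.png

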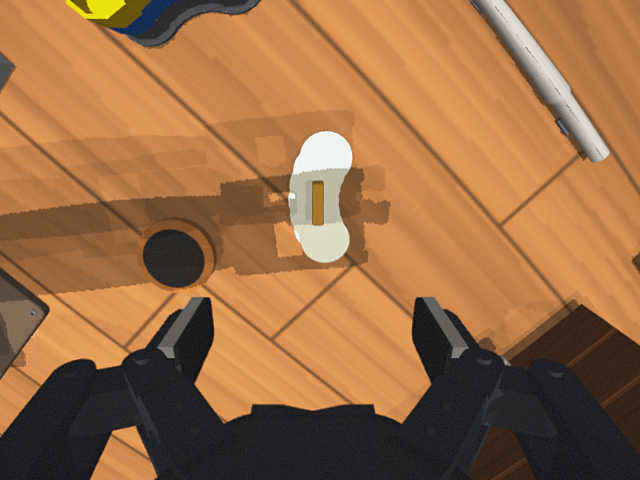

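The lid is at (320,195) with its notch to the right: centre (0.441,-0.2444), yaw 0.766. The bar centre (0.440,-0.243) agrees with the given offset, and the path down is clear.

>>> jog_arm --increments '[{"dx":0.016,"dy":-0.03,"dz":-0.4,"ax":0,"ay":0,"az":0,"gripper":1},{"dx":0.016,"dy":-0.03,"dz":-0.8,"ax":0,"ay":0,"az":0,"gripper":1},{"dx":0.016,"dy":-0.03,"dz":-1,"ax":0,"ay":0,"az":0,"gripper":0.5},{"dx":0.016,"dy":-0.03,"dz":-1,"ax":0,"ay":0,"az":0,"gripper":0.2},{"dx":0.016,"dy":-0.03,"dz":-1,"ax":0,"ay":0,"az":0,"gripper":-0.1},{"dx":0.016,"dy":-0.03,"dz":-1,"ax":0,"ay":0,"az":0,"gripper":-0.1}]'

```text
time: 12.8
eef_pos: [0.4419, -0.2441, 0.1495]
tcp_rot: [0.926, 0.377, 0.001, 0.002]
contact_force: [0.1, -0.4, 0.0]
opening: 0.45
finger_force: 0.0
```

```bash
python3 lid.py l2
```

```text
tool y -0.7984091399144826 [ 0.44189353 -0.24406747  0.14945339] q6 0.09250303227820719
lid [268 134] [358 314] (array([ 0.4407, -0.2449]), np.float64(0.767), array([144.3,  67.3]), np.float64(-0.0209), np.float64(0.0337))
bar (array([ 0.43976877, -0.24305823]), np.float64(0.7740220713270113), (44.06940460205078, 11.180290222167969)) 0.03751763645104461
```

>>> jog_arm --increments '[{"dx":-0.014,"dy":0.006,"dz":-0.4,"ax":0,"ay":0,"az":0,"gripper":-0.1},{"dx":-0.014,"dy":0.006,"dz":-0.75,"ax":0,"ay":0,"az":0,"gripper":-0.1},{"dx":-0.014,"dy":0.006,"dz":-0.88,"ax":0,"ay":0,"az":0,"gripper":-0.1},{"dx":-0.014,"dy":0.006,"dz":-0.88,"ax":0,"ay":0,"az":0,"gripper":-0.1},{"dx":-0.014,"dy":0.006,"dz":-0.88,"ax":0,"ay":0,"az":0,"gripper":-1},{"dx":-0.014,"dy":0.006,"dz":-0.88,"ax":0,"ay":0,"az":0,"gripper":-1},{"dx":-0.014,"dy":0.006,"dz":-0.88,"ax":0,"ay":0,"az":0,"gripper":-1},{"dx":-0.014,"dy":0.006,"dz":-0.88,"ax":0,"ay":0,"az":0,"gripper":-1},{"dx":-0.014,"dy":0.006,"dz":-0.88,"ax":0,"ay":0,"az":0,"gripper":-1}]' --force 50

```text
time: 13.75
eef_pos: [0.4407, -0.2444, 0.0441]
tcp_rot: [0.926, 0.376, 0.001, 0.002]
contact_force: [0.5, -0.9, 7.1]
opening: 0.125
finger_force: 53.0
```

>>> jog_arm --increments '[{"dx":0,"dy":0,"dz":0.2,"ax":0,"ay":0,"az":0,"gripper":-1},{"dx":0,"dy":0,"dz":0.5,"ax":0,"ay":0,"az":0,"gripper":-1},{"dx":0,"dy":0,"dz":0.8,"ax":0,"ay":0,"az":0,"gripper":-1},{"dx":0,"dy":0,"dz":1,"ax":0,"ay":0,"az":0,"gripper":-1},{"dx":0,"dy":0,"dz":1,"ax":0,"ay":0,"az":0,"gripper":-1}]'

```text
time: 14.25
eef_pos: [0.4407, -0.2444, 0.1658]
tcp_rot: [0.926, 0.377, 0.002, 0.004]
contact_force: [0.4, 0.0, -2.8]
opening: 0.128
finger_force: 51.9
```

>>> jog_arm --increments '[{"dx":0.1,"dy":0.2,"dz":0.1,"ax":0,"ay":0,"az":-0.09,"gripper":-1},{"dx":0.2,"dy":0.5,"dz":0.15,"ax":0,"ay":0,"az":-0.18,"gripper":-1},{"dx":0.25,"dy":0.8,"dz":0.15,"ax":0,"ay":0,"az":-0.27,"gripper":-1},{"dx":0.25,"dy":1,"dz":0.15,"ax":0,"ay":0,"az":-0.36,"gripper":-1},{"dx":0.25,"dy":1,"dz":0.15,"ax":0,"ay":0,"az":-0.45,"gripper":-1}]'

```text
time: 14.75
eef_pos: [0.4673, -0.1194, 0.1768]
tcp_rot: [1.0, 0.031, -0.002, -0.002]
contact_force: [-0.2, -0.8, -1.7]
opening: 0.126
finger_force: 51.8
```

>>> jog_arm --increments '[{"dx":0.1,"dy":0.2,"dz":0,"ax":0,"ay":0,"az":-0.09,"gripper":-1},{"dx":0.2,"dy":0.5,"dz":0,"ax":0,"ay":0,"az":-0.18,"gripper":-1},{"dx":0.25,"dy":0.8,"dz":0,"ax":0,"ay":0,"az":-0.27,"gripper":-1},{"dx":0.25,"dy":1,"dz":0,"ax":0,"ay":0,"az":-0.34,"gripper":-1},{"dx":0.25,"dy":1,"dz":0,"ax":0,"ay":0,"az":-0.34,"gripper":-1},{"dx":0.25,"dy":1,"dz":0,"ax":0,"ay":0,"az":-0.34,"gripper":-1}]'

```text
time: 15.35
eef_pos: [0.4978, -0.0024, 0.1777]
tcp_rot: [0.973, -0.231, -0.002, 0.0]
contact_force: [-0.4, -0.4, -1.6]
opening: 0.127
finger_force: 51.8
```

```bash
cat > held.py <<'E'
from h import *
s=get_state();v=R.from_quat(s['tcp_rot']).as_matrix(); print('tool y',np.arctan2(v[1,1],v[0,1]),s['eef_pos'],v[:,2],s['finger_force'],s['contact_force'])
c=cam('scene');P=pts(c);d=c['depth']>0
h=cv2.cvtColor(c['frame'],cv2.COLOR_BGR2HSV);t=s['eef_pos']
m=(h[...,1]<60)&(h[...,2]>110)&d&(np.hypot(P[...,0]-t[0],P[...,1]-t[1])<.1)&(abs(P[...,2]-(t[2]-.031))<.015)
cc=max(comp(m,50),key=lambda m:m.sum());p=P[cc];zr=np.percentile(p[:,2],80);r=p[abs(p[:,2]-zr)<.006]
print('plate z',zr,len(r),kid(r[:,:2]))
A=np.c_[r[:,:2]-r[:,:2].mean(0),np.ones(len(r))];print('tilt',np.linalg.lstsq(A,r[:,2],rcond=None)[0])
cv2.imwrite('pics/held.png',cv2.resize(c['frame'][180:360,200:440],None,fx=3,fy=3))
E
python3 held.py
```

```text
tool y -2.036991599832922 [ 0.49775816 -0.00242253  0.17765829] [-3.05743481e-03  1.20194894e-04 -9.99995319e-01] 51.819952726364136 [-0.35465326 -0.38771147 -1.55175444]
plate z 0.14586698314575727 812 (array([ 0.49645407, -0.00629353]), np.float64(2.6870903248429), (146.8444366455078, 67.70728302001953))
tilt [-0.00769093  0.00704946  0.14474349]
```

>>> jog_arm --increments '[{"dx":0.03,"dy":-0.01,"dz":-0.1,"ax":0,"ay":0,"az":-0.01,"gripper":-1},{"dx":0.03,"dy":-0.01,"dz":-0.2,"ax":0,"ay":0,"az":-0.01,"gripper":-1},{"dx":0.03,"dy":-0.01,"dz":-0.28,"ax":0,"ay":0,"az":-0.01,"gripper":-1},{"dx":0.03,"dy":-0.01,"dz":-0.32,"ax":0,"ay":0,"az":-0.01,"gripper":-1},{"dx":0.03,"dy":-0.01,"dz":-0.35,"ax":0,"ay":0,"az":-0.01,"gripper":-1},{"dx":0.03,"dy":-0.01,"dz":-0.37,"ax":0,"ay":0,"az":-0.01,"gripper":-1},{"dx":0.03,"dy":-0.01,"dz":-0.37,"ax":0,"ay":0,"az":-0.01,"gripper":-1}]'

```text
time: 16.1
eef_pos: [0.5024, -0.0041, 0.135]
tcp_rot: [0.971, -0.24, -0.0, -0.0]
contact_force: [-0.7, -1.3, -1.8]
opening: 0.125
finger_force: 51.8
```

```bash
python3 held.py
```

```text
tool y -2.055417280290281 [ 0.50242405 -0.00406006  0.13501234] [-1.13069152e-04  4.13299122e-05 -9.99999993e-01] 51.84034466743469 [-0.68769324 -1.32220951 -1.76431458]
plate z 0.10317317525968517 793 (array([ 0.50238409, -0.00814714]), np.float64(2.649547210323835), (142.2615966796875, 68.3043441772461))
tilt [-0.00630441  0.01189122  0.10208538]
```

>>> jog_arm --increments '[{"dx":-0.008,"dy":0.002,"dz":-0.02,"ax":0,"ay":0,"az":0,"gripper":-1},{"dx":-0.008,"dy":0.002,"dz":-0.035,"ax":0,"ay":0,"az":0,"gripper":-1},{"dx":-0.008,"dy":0.002,"dz":-0.045,"ax":0,"ay":0,"az":0,"gripper":-1},{"dx":-0.008,"dy":0.002,"dz":-0.05,"ax":0,"ay":0,"az":0,"gripper":-1},{"dx":-0.008,"dy":0.002,"dz":-0.05,"ax":0,"ay":0,"az":0,"gripper":-1}]'

```text
time: 16.65
eef_pos: [0.5014, -0.0038, 0.129]
tcp_rot: [0.971, -0.24, -0.0, -0.0]
contact_force: [-0.5, -0.3, -2.1]
opening: 0.129
finger_force: 51.8
```

No contact, so it is inserted. Release and rise.

>>> jog_arm --increments '[{"dx":0,"dy":0,"dz":0,"ax":0,"ay":0,"az":0,"gripper":0},{"dx":0,"dy":0,"dz":0,"ax":0,"ay":0,"az":0,"gripper":0},{"dx":0,"dy":0,"dz":0,"ax":0,"ay":0,"az":0,"gripper":0},{"dx":0,"dy":0,"dz":0.3,"ax":0,"ay":0,"az":0,"gripper":0},{"dx":0,"dy":0,"dz":0.7,"ax":0,"ay":0,"az":0,"gripper":0},{"dx":0,"dy":0,"dz":1,"ax":0,"ay":0,"az":0,"gripper":0},{"dx":0,"dy":0,"dz":1,"ax":0,"ay":0,"az":0,"gripper":0},{"dx":0,"dy":0,"dz":1,"ax":0,"ay":0,"az":0,"gripper":0}]'

```text
time: 17.45
eef_pos: [0.502, -0.0039, 0.2504]
tcp_rot: [0.971, -0.24, 0.001, -0.0]
contact_force: [-0.2, 0.5, -0.9]
opening: 0.497
finger_force: 0.0
```

Run:
```python
from h import *
c=cam('wrist');P=pts(c)
w=(mask(c,'white')|mask(c,'brass'))&(P[...,2]>.085)&(np.hypot(P[...,0]-.5,P[...,1])<.1)
m=max(comp(w),key=lambda m:m.sum()); z=P[...,2][m]; print(np.percentile(z,[10,50,98]),pose(c,outl(m),.097))
q=P[m&(abs(P[...,2]-np.median(z))<.005)];A=np.c_[q[:,:2]-q[:,:2].mean(0),np.ones(len(q))];print('tilt',np.linalg.lstsq(A,q[:,2],rcond=None)[0])
s=cam('scene');cv2.imwrite('pics/end.png',cv2.resize(s['frame'][150:390,140:460],(800,600)))
```

```text
[0.09632492 0.0974148  0.12214486] (array([ 0.5006, -0.0058]), np.float64(-0.481), array([144.3,  69.2]), np.float64(-0.0346), np.float64(0.0208))
tilt [-0.00985154 -0.00146754  0.09726017]
```

View pics/end.png

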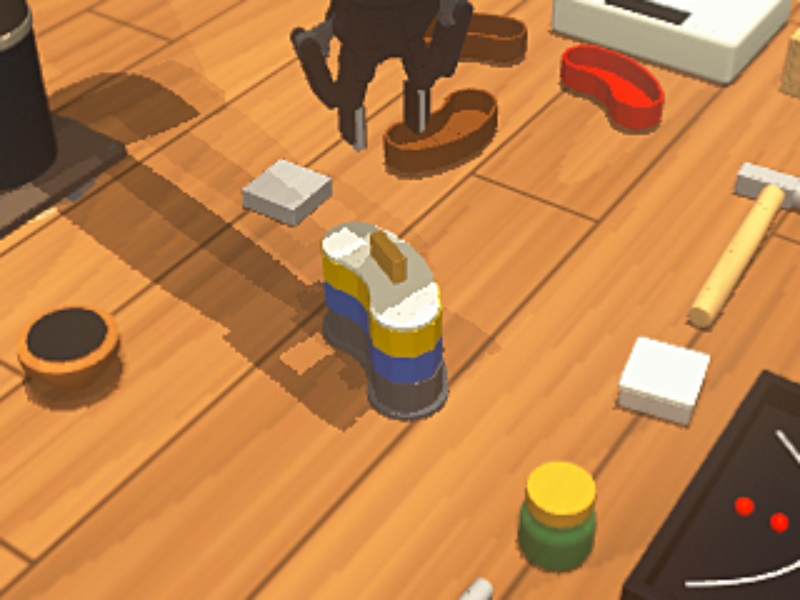

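The stack at (385,320) is closed and flat: plate top z 0.097, yaw -0.481. The gripper is clear and the bystanders are in place, so I'm handing in.

```bash
python3 -c "
from plant import job; print(job.sign_off())"
```

```text
the job is handed in; nothing more can be done
None
```

The job is handed in at about 17.5 s of the 72 s allowed: blue is home in the base dish, yellow is nested on blue and the lid is seated flat, with measured heights, positions and yaws within tolerance (the sign-off returned no verdict).

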